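Start the clamp bolt by the drop of its thread

TASK

Start the red-knobbed clamp bolt, which stands loose in the mouth of the blue hold-down clamp, without cross-threading it: turn it backward (counter-clockwise from above) until it drops into the thread, then forward (clockwise) one full turn. Do not lift the bolt out of the mouth, leave the other things on the bench alone, and finish while still gripping the knob, holding the bolt still in its started position.

Things in the scene. Friction and masses are not known exactly. Their poses are not given: they have to be found in the camera images.
- bolt: Loose upright clamp bolt, about 0.6 kg: steel shank 28 mm in diameter, red round knob on top. z up along its axis. Origin: on the axis, level with the underside of two small thread lugs (4 mm thick, reaching 22 mm from the axis along +x and -x). Knob underside 45 mm above the origin, knob top 75 mm above, shank tip 58 mm below. At the start the origin is level with boss_mouth.
- knob_grip (a point): The place to grip: on the bolt's axis at mid-height of the red fluted plastic knob, 60 mm above the bolt's origin. Knob 40 mm in diameter, 30 mm tall, round, so any yaw will do from above; a white line on its top helps to count turns. About 0.1 N m turns it; a 20 N grip does not slip. Axes of the bolt.
- boss_mouth (a point): Centre of the boss's flat steel top rim, 128 mm above the bench; clamp's axes. The lugs start on this rim. Turned backward (counter-clockwise from above, yaw grows) 0.45 to 2.1 rad, they meet gaps in it and the bolt drops 7 to 9 mm by its weight, if the grip is eased (a firm grip holds it up). Each gap is some 0.6 rad long and ends at a stop 8 mm high, within 23 mm of the axis.
- boss_thread (a point): Point on the boss's axis 20 mm below the rim, inside the right-hand thread; clamp's axes. Once dropped, the bolt screws down 18 mm per forward turn (clockwise from above, yaw shrinks), with 2 mm axial play, and stays where it is left. The thread goes on for over a quarter turn past the one turn asked. Turned forward without the drop, the bolt only slides on the rim to a stop.
- clamp: The blue hold-down clamp, fixed to the bench: base plate 120 x 130 x 12 mm, two cheeks, the threaded boss on top, and a plywood strip 170 x 55 x 9 mm in its throat along x. Origin: under the centre of the base plate, 125 mm below boss_mouth and on the boss's axis; it stands on a 3 mm rubber mat.
- drill: Bystander: red and black cordless drill lying on its side, about 250 x 210 x 62 mm; origin under its motor housing. Leave alone.
- screwdriver: Bystander: screwdriver with green handle, 200 mm, lying; origin underside. Leave alone.
- glue_green: Bystander: white glue bottle with green cap, 38 mm in diameter, 115 mm tall; origin underside. Leave alone.
- glue_blue: Bystander: white glue bottle with blue cap, 38 mm in diameter, 115 mm tall; origin underside. Leave alone.
- knife: Bystander: yellow utility knife, 180 x 30 x 18 mm, lying; origin underside. Leave alone.
- cutout: Bystander: L-shaped cut plywood piece, 6 mm thick, 150 mm long; origin underside. Leave alone.
- mallet: Bystander: hammer, 260 mm long, lying; origin underside. Leave alone.
Not all that is in view belongs to the job. Leave any black or yellow look-alike of the bolt alone.

How it is judged:
On the way:
1. the bolt has dropped into the thread: its lugs 5.5 to 12 mm below the rim (z of bolt in the frame of boss_mouth between -0.012 and -0.0055 m), for 0.2 s.
At the end, for the whole second after the job is handed in: The bolt is screwed in about one turn past the drop (lugs 21.5 to 30.5 mm below the rim, i.e. one turn give or take a fifth), upright within 4 degrees and within 3 mm of the boss's axis, at rest, and the fingers still grip it with more than 2 N (z of bolt in the frame of boss_mouth between -0.0305 and -0.0215 m and horizontal distance between bolt and boss_mouth below 0.003 m and angle between bolt's own z axis and vertical below 0.07 rad and linear speed of bolt below 0.01 m/s and angular speed of bolt below 0.15 rad/s and contact force between the fingers and bolt above 2 N); the arm keeps its last pose, push and grip.
It fails at once if the bolt is lifted more than 6 mm above the rim (z of bolt in the frame of boss_mouth above 0.006 m).
It fails at once if a bystander is moved more than 30 mm (distance of any of drill, screwdriver, glue_green, glue_blue, knife, cutout, mallet from where it was at the start of the episode above 0.03 m).
It also fails if it takes over 67 s, if anything falls off the work surface, if the arm or the gripper's body presses on something with over 40 N, if the wrist force passes 120 N, or if a joint passes its speed limit or range.

ROBOT

A 7-joint arm with a two-finger parallel gripper is mounted at the origin on the work surface. World frame = base frame: x ahead of the robot, y to its left, z up, the work surface at z = 0. Lengths are in m, angles in rad, forces in N, time in s.
With the tool pointing down it reaches from about 0.35 to 0.9 m from the base axis. Payload 8.1 kg.
Tool frame: the origin (TCP) lies at the centre of the arm's flange, where the gripper is bolted on; the fingertips stand manip.tips_ahead ahead of it and the grasp point (between the pads) lies 159 mm ahead of it (manip.tips_ahead is the distance from the TCP to the fingertips, in m); z points along the fingers, y is the line along which they close (so a half turn about z gives the same grasp; the last joint's range is limited). The gripper opens to 92 mm and grips with 3 to 60 N. Pads are 19 mm wide; open, the fingers measure 130 mm over their backs; the gripper's body (75 mm by 190 mm) begins 47 mm behind the grasp point.
Start: joints at [-1.344, 0.434, 0.025, 1.573, -0.012, 1.134, -0.075], TCP at [0.202, 0.591, 0.405] pointing down, gripper open.
Joint ranges: [-2.62, 2.62], [-0.44, 2.09], [-1.27, 1.32], [0.08, 2.57], [-1.32, 4.46], [0.12, 2], [-2.74, 2.74]. Speed limits (rad/s): [2.22, 2.22, 3.01, 3.01, 3.14, 3.14, 3.14].

INTERFACE

Orientations are given as a rotation vector (axis times angle).
In Python, from workcell import sensors, imaging, manip gives the robot as it stands. The module is installed in compiled form; this text tells all that it offers.
- The arm moves only by the tool move_arm, never from a script. Its argument "rows" is a list of rows, each a list of 5 numbers: the shift along the tool's x, y, z scaled (see below), then the turn about the tool's z scaled (see below), then the closure, from -1 (fully open) to 1 (shut). In form: [[x, y, z, yaw, hand], ...]. A call has 1 to 8 rows; each row is the pose to reach, as a shift and turn from the pose commanded when the call began, along the tool's axes at that moment; what a row does not reach only later rows make up. The controller multiplies each number of a shift by 200 mm and each number of a turn by 90 degrees. A row lasts 1/10 s, in which the tool goes at most 50 mm and 8.59 degrees, less where a joint would pass 70% of its speed; a pose out of reach is approached as far as the arm can. A call with a number of a shift or a turn outside -1 to 1 is refused whole. A call with a gripper value outside its range is refused whole. The fingers move at their own pace and stop on an object; "force" is the grip in N (left out, the last holds). Time passes only in rows, so rows that repeat a pose let the fingers close. It gives the time, the measured TCP pose, the force, the opening and the grip force at its end, in the units of the state.
- sensors.observe(): the state, without advancing time (a new reading comes with each control period).
- imaging.snapshot(name): name is "side" or "top" or "wrist"; returns (picture, depth): 384x512x3 uint8, blue, green, red; 384x512 float32, m along the optical axis (not along the pixel's ray), 0 where there is no reading.
- imaging.calibration(name): a dict with "fx", "fy", "cx", "cy" (pixels), "position" and "rotation" of the camera in the world. Camera axes: x right, y up, looking along -z (the intrinsics and any distortion apply to the point x, -y, -z); pixel columns grow to the right and rows downward; lengths in m; the calibration is good to about 2 mm. A picture is of the moment at which its call begins: read the wrist's pose just before it. calibration takes no time and is no camera call; for the wrist camera it gives the pose at the moment of the call.
- manip.job_done(): hands the job in; it is judged then, once.
The state is a dict: "clock": time; "joints": joint angles; "joint_vel": joint speeds; "joint_torque": joint torques, N m; "tool_pos": TCP position; "orientation": TCP orientation; "ft_force": force on the tool from outside, world axes, zero at the start; "moment": the same for the moment, N m; "opening": opening from 0.0 (shut) to 1.0 (fully open); "grip_force": force on a finger pad.
Only numpy, scipy, OpenCV 4.12 (cv2) and the standard library are available. Lean on these libraries where they do the work, as an engineer would, in place of code of your own. Each camera call takes 0.05 s, during which the arm holds its last target. There are 200 camera calls.

## Working session

There is one attempt and no reset: what is moved stays moved. The work goes in short steps, Python scripts to look and compute and a tool call to move; the robot and the scene stay as the last step left them, time stands still between calls to the robot, and variables do not carry over. Pictures are saved under pics/ and viewed, at most 10 in all, crops included, and the job is handed in when it is done.

Besides the shell and the picture viewer there is one more tool, called after ">>>" by a JSON object that holds its "fn" and its "kwargs", one argument or row to a line. move_arm: Moves the arm, as the interface text tells. Shifts and turns lie within -1 to 1; 1 stands for 200 mm of shift or 90 degrees of turn. Its arguments: {"type":"object","properties":{"rows":{"type":"array","items":{"type":"array","items":{"type":"number","minimum":-1,"maximum":1}}},"force":{"type":"number"}},"required":["rows"]}

```bash
mkdir -p pics; cat > h.py <<'E'
import numpy as np, cv2
from scipy.spatial.transform import Rotation as R
from workcell import sensors, imaging, manip
def cloud(d,c):
    h,w=d.shape; u,v=np.meshgrid(np.arange(w),np.arange(h))
    p=np.stack([(u-c["cx"])/c["fx"]*d,-(v-c["cy"])/c["fy"]*d,-d],-1)
    r=np.array(c["rotation"],float); 
    m=r if r.shape==(3,3) else (R.from_rotvec(r).as_matrix() if r.size==3 else R.from_quat(r).as_matrix())
    return p@m.T+np.array(c["position"])
E
python3 - <<'E'
from h import *
print(sensors.observe()); print(manip.tips_ahead)
for n in("top","side"):
    im,d=imaging.snapshot(n);c=imaging.calibration(n);print(n,c)
    cv2.imwrite(f"pics/{n}0.png",im);np.save(n+"0.npy",d)
    P=cloud(d,c);hsv=cv2.cvtColor(im,cv2.COLOR_BGR2HSV)
    m=(((hsv[...,0]<8)|(hsv[...,0]>172))&(hsv[...,1]>140)&(hsv[...,2]>60)&(d>0)).astype(np.uint8)
    k,l,s,ce=cv2.connectedComponentsWithStats(m)
    for i in range(1,k):
        if s[i,4]>30: q=P[l==i];print(s[i],np.median(q,0).round(4),np.percentile(q,[2,98],axis=0).round(4).tolist())
E
```

```text
{'clock': 0.0, 'joints': array([-1.34360646,  0.43522395,  0.02500858,  1.5740682 , -0.01155551,
        1.13398416, -0.07510742]), 'joint_vel': array([-0.00047023, -0.00023352, -0.00115125,  0.00024698,  0.00091895,
       -0.0009532 ,  0.00028674]), 'joint_torque': array([-1.40417410e-04, -6.67862678e+01,  9.84577686e-01, -3.14463580e+01,
       -6.07266370e-02,  4.32170264e-02,  1.56287665e-04]), 'tool_pos': array([0.20238575, 0.5910948 , 0.40395576]), 'orientation': array([-5.15818642e-01, -3.09889725e+00,  2.41747360e-03]), 'ft_force': array([ 0.40973653,  0.43256926, -0.00301084]), 'moment': array([ 0.02398758, -0.05863846,  0.00257295]), 'grip_force': 0.0, 'opening': 0.9992254607521103}
0.178
top {'fx': 405.24737033302654, 'fy': 405.24737033302654, 'cx': 264.6048819076118, 'cy': 194.0808376332228, 'position': array([ 0.30350891, -0.04167   ,  1.29971154]), 'rotation': array([ 0.12183058, -0.10324948, -1.55180173])}
[411 135  25  35 347] [ 0.6244 -0.5189  0.0634] [[0.5744, -0.5527, 0.0035], [0.6742, -0.489, 0.0684]]
[ 352  138   40   51 1069] [ 0.5871 -0.3575  0.0577] [[0.5173,
[... 201 characters left out ...]
01, -0.1269, 0.1942], [0.5454, -0.091, 0.2056]]
side {'fx': 427.5956850389087, 'fy': 427.5956850389087, 'cx': 253.63446874557008, 'cy': 191.07101142009688, 'position': array([-1.30469875e-05, -4.96772100e-01,  9.82593206e-01]), 'rotation': array([ 0.64102912, -0.27144624, -0.78542936])}
[283 177  19  20 279] [ 0.5268 -0.1161  0.1994] [[0.5129, -0.1337, 0.0011], [0.6929, 0.0058, 0.2043]]
[ 364  235   40   64 1657] [ 0.5786 -0.3704  0.0572] [[0.5171, -0.4196, 0.0024], [0.662, -0.316, 0.0656]]
[436 270  22  55 730] [ 0.6115 -0.5304  0.0632] [[0.5692, -0.5579, 0.0047], [0.717, -0.4939, 0.0671]]
[428 302   8  15  50] [ 0.5769 -0.5126  0.0357] [[0.5678, -0.5177, 0.0136], [0.5889, -0.5067, 0.0561]]
```

View pics/top0.png

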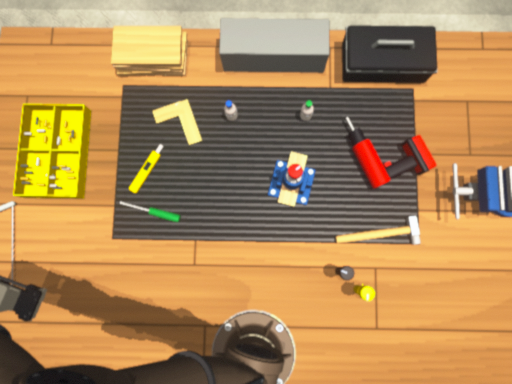

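View pics/side0.png

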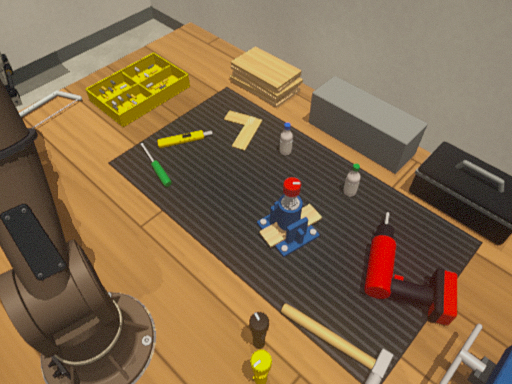

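The top view shows three candidates: red knob (295,171) standing in the blue clamp, black look-alike (344,272) and yellow look-alike (367,293). The red one fits, since it's red and in the blue clamp's mouth. In the side view it is at (291,185). I'll confirm it in a crop.

```bash
python3 - <<'E'
from h import *
a=cv2.imread("pics/top0.png")[135:215,255:335];b=cv2.imread("pics/side0.png")[160:260,241:341]
cv2.imwrite("pics/crop.png",np.hstack([cv2.resize(a,(400,400),interpolation=2),cv2.resize(b,(400,400),interpolation=2)]))
for n,w in(("top",(155,190,280,312)),("side",(170,205,275,310))):
    d=np.load(n+"0.npy");c=imaging.calibration(n);P=cloud(d,c)[w[0]:w[1],w[2]:w[3]].reshape(-1,3)
    q=P[(P[:,2]>.197)&(P[:,2]<.21)]
    (cx,cy),r=cv2.minEnclosingCircle(q[:,:2].astype(np.float32));print(n,len(q),q.mean(0),cx,cy,r,q.min(0),q.max(0))
s=sensors.observe();M=R.from_rotvec(s["orientation"]).as_matrix();print(M.round(4).tolist())
print("tool shift for (0.527,-0.113):",M.T@(np.array([.527,-.113,.40])-s["tool_pos"]))
print(imaging.calibration("wrist"))
E
```

```text
top 169 [ 0.5288584  -0.10989865  0.20171346] 0.5292452573776245 -0.10962371528148651 0.020806603133678436 [ 0.50873143 -0.12945948  0.19711636] [ 0.54815616 -0.09073663  0.20997562]
side 190 [ 0.53117017 -0.11541142  0.20134092] 0.5325082540512085 -0.11447583884000778 0.021512746810913086 [ 0.51200784 -0.13440276  0.19700119] [ 0.55384425 -0.09340312  0.20515549]
[[-0.9461, 0.3239, -0.0003], [0.3239, 0.9461, -0.0014], [-0.0001, -0.0014, -1.0]]
tool shift for (0.527,-0.113): [-0.53520139 -0.56099687  0.00486792]
{'fx': 305.7011250373441, 'fy': 305.7011250373441, 'cx': 253.85183024195834, 'cy': 188.6211210339003, 'position': array([0.12586732, 0.6170909 , 0.3832643 ]), 'rotation': array([-0.26270749, -0.18561183,  1.23154899])}
```

View pics/crop.png

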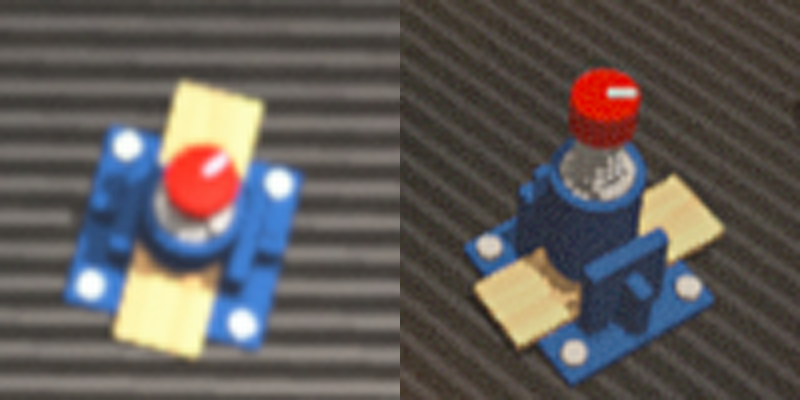

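The crop shows the red knob (white line on top) on a steel shank in the blue clamp's boss, so this is the target, at about (0.530, -0.112). I'll move toward it and refine the position with the wrist camera.

>>> {"fn": "move_arm", "kwargs": {
  "rows": [
    [-0.67,-0.7,0,0.23,-1],
    [-0.67,-0.7,0,0.23,-1],
    [-0.67,-0.7,0,0.23,-1],
    [-0.67,-0.7,0,0.23,-1],
    [-0.67,-0.7,0,0.23,-1],
    [-0.67,-0.7,0,0.23,-1]
  ]
}}

```text
clock: 0.7
tool_pos: [0.2843, 0.4147, 0.4049]
orientation: [-1.067, -2.955, -0.0]
ft_force: [0.4, 0.8, 0.3]
opening: 0.998
grip_force: 0.0
```

```bash
python3 -c "
from h import *
s=sensors.observe();M=R.from_rotvec(s['orientation']).as_matrix();print(s['clock'],s['joints'].round(3),s['tool_pos'],M.T@(np.array([.53,-.112,.40])-s['tool_pos'])/.2)"
```

```text
0.7 [-1.192  0.234  0.141  1.874 -0.038  1.036 -0.157] [0.28428038 0.41467573 0.40488988] [-2.62775927 -1.24058964  0.02351139]
```

>>> {"fn": "move_arm", "kwargs": {
  "rows": [
    [-0.88,-0.42,0,0.23,-1],
    [-0.88,-0.42,0,0.23,-1],
    [-0.88,-0.42,0,0.23,-1],
    [-0.88,-0.42,0,0.23,-1],
    [-0.88,-0.42,0,0.23,-1],
    [-0.88,-0.42,0,0.23,-1]
  ]
}}

```text
clock: 1.3
tool_pos: [0.3661, 0.2392, 0.4048]
orientation: [-1.578, -2.716, -0.001]
ft_force: [-0.1, 1.5, -0.5]
opening: 1.001
grip_force: 0.0
```

>>> {"fn": "move_arm", "kwargs": {
  "rows": [
    [-0.97,-0.08,0,0.23,-1],
    [-0.97,-0.08,0,0.23,-1],
    [-0.97,-0.08,0,0.23,-1],
    [-0.97,-0.08,0,0.23,-1],
    [-0.97,-0.08,0,0.23,-1],
    [-0.97,-0.08,0,0.23,-1]
  ]
}}

```text
clock: 1.9
tool_pos: [0.4487, 0.0634, 0.4045]
orientation: [-2.039, -2.39, 0.0]
ft_force: [-0.5, 1.1, -0.2]
opening: 1.0
grip_force: 0.0
```

```bash
cat > st.py <<'E'
from h import *
import sys
T=np.array([float(x) for x in sys.argv[1:4]])
s=sensors.observe();M=R.from_rotvec(s['orientation']).as_matrix();print(s['clock'],s['joints'].round(3),s['tool_pos'].round(4),"xaxis",np.degrees(np.arctan2(M[1,0],M[0,0])).round(2),"tilt",M[:,2].round(4),"shift",(M.T@(T-s['tool_pos'])/.2).round(4),s['opening'],s['grip_force'],s['ft_force'].round(2))
E
python3 st.py .53 -.112 .4
```

```text
1.9 [-0.708  0.151  0.519  2.003 -0.088  1.01   0.01 ] [0.4487 0.0634 0.4045] xaxis 99.05 tilt [-1.e-04 -1.e-04 -1.e+00] shift [-0.9302  0.2637  0.0228] 0.9995722020579104 0.0 [-0.54  1.06 -0.17]
```

>>> {"fn": "move_arm", "kwargs": {
  "rows": [
    [-0.93,0.264,0.02,0,-1],
    [-0.93,0.264,0.02,0,-1],
    [-0.93,0.264,0.02,0,-1],
    [-0.93,0.264,0.02,0,-1],
    [-0.93,0.264,0.02,0,-1],
    [-0.93,0.264,0.02,0,-1]
  ]
}}

```text
clock: 2.5
tool_pos: [0.5302, -0.1115, 0.4]
orientation: [-2.037, -2.39, 0.001]
ft_force: [0.4, 1.0, -0.4]
opening: 1.001
grip_force: 0.0
```

```bash
cat > w.py <<'E'
from h import *
import sys
c=imaging.calibration("wrist");im,d=imaging.snapshot("wrist");cv2.imwrite(f"pics/{sys.argv[1]}.png",im)
P=cloud(d,c);hsv=cv2.cvtColor(im,cv2.COLOR_BGR2HSV)
m=(((hsv[...,0]<8)|(hsv[...,0]>172))&(hsv[...,1]>120)&(d>0)&(P[...,2]>.15))
q=P[m];zt=np.percentile(q[:,2],95);t=q[abs(q[:,2]-zt)<.006]
print("n",len(q),"top z",np.median(t[:,2]),"med",np.median(t,0),"circle",cv2.minEnclosingCircle(t[:,:2].astype(np.float32)),"all",cv2.minEnclosingCircle(q[:,:2].astype(np.float32)))
E
python3 st.py .53 -.112 .4; python3 w.py w1
```

```text
2.5 [-0.354  0.332  0.613  1.819 -0.217  1.059  0.499] [ 0.5302 -0.1115  0.4   ] xaxis 99.11 tilt [-1.3e-03  5.0e-04 -1.0e+00] shift [-0.0023 -0.0013 -0.0001] 1.0014838746506936 0.0 [ 0.43  0.98 -0.4 ]
n 3333 top z 0.20175518117213767 med [ 0.53053378 -0.10992626  0.20175518] circle ((0.5318363308906555, -0.11297070980072021), 0.021349329501390457) all ((0.5299367308616638, -0.11164573580026627), 0.022988345474004745)
```

View pics/w1.png

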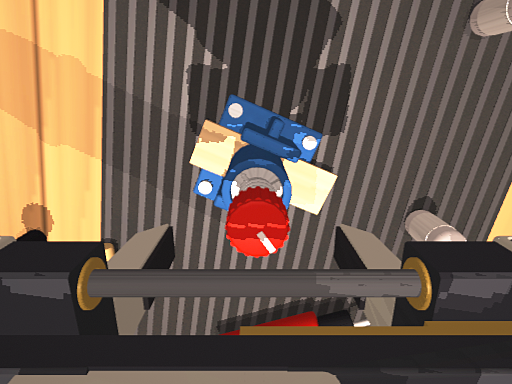

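The wrist view shows the knob centred between the fingers at about (257,228), with its white line at (265,243). Descending, with a clockwise pre-turn to leave room for the backward turn.

>>> {"fn": "move_arm", "kwargs": {
  "rows": [
    [-0.003,0.003,0.0,0.09,-1],
    [-0.003,0.003,0.05,0.18,-1],
    [-0.003,0.003,0.13,0.27,-1],
    [-0.003,0.003,0.2,0.32,-1],
    [-0.003,0.003,0.265,0.32,-1],
    [-0.003,0.003,0.265,0.32,-1]
  ]
}}

```text
clock: 3.15
tool_pos: [0.5297, -0.1114, 0.3461]
orientation: [-2.563, -1.812, 0.003]
ft_force: [-1.5, 0.1, -0.5]
opening: 0.999
grip_force: 0.0
```

>>> {"fn": "move_arm", "kwargs": {
  "force": 8,
  "rows": [
    [0,0,0,0,0.5],
    [0,0,0,0,0.5],
    [0,0,0,0,0.5],
    [0,0,0,0,0.5],
    [0,0,0,0,0.5],
    [0,0,0,0,0.5],
    [0,0,0,0,0.5],
    [0,0,0,0,0.5]
  ]
}}

```text
clock: 3.95
tool_pos: [0.5303, -0.1141, 0.3479]
orientation: [2.57, 1.806, 0.001]
ft_force: [1.3, -1.8, 0.7]
opening: 0.437
grip_force: 8.0
```

```bash
python3 st.py .531 -.112 .347; python3 w.py w2
```

```text
3.95 [-0.402  0.413  0.705  1.889 -0.324  0.955  0.105] [ 0.5303 -0.1141  0.3479] xaxis 70.19 tilt [ 7.e-04 -4.e-04 -1.e+00] shift [ 0.011  -0.0001  0.0046] 0.4365728619127095 7.9997798055410385 [ 1.31 -1.78  0.68]
n 4363 top z 0.20172350271772807 med [ 0.5333669  -0.10370668  0.2017235 ] circle ((0.5309282541275024, -0.1129378229379654), 0.021662788465619087) all ((0.530739426612854, -0.11284992098808289), 0.021714435890316963)
```

View pics/w2.png

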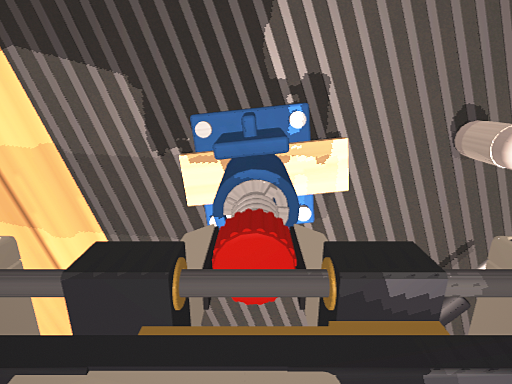

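Knob held (opening 0.437, 8 N); the wrist view shows it between the pads at (254,262). Turning backward in steps and easing the grip after each.

>>> {"fn": "move_arm", "kwargs": {
  "rows": [
    [0,0,0,-0.09,0.5],
    [0,0,0,-0.18,0.5],
    [0,0,0,-0.27,0.5],
    [0,0,0,-0.36,0.5],
    [0,0,0,-0.36,0.5],
    [0,0,0,-0.36,0],
    [0,0,0,-0.36,0],
    [0,0,0,-0.36,0]
  ]
}}

```text
clock: 4.8
tool_pos: [0.5296, -0.1138, 0.3474]
orientation: [-1.966, -2.449, 0.001]
ft_force: [0.1, 0.4, 0.5]
opening: 0.497
grip_force: 0.0
```

```bash
python3 st.py .531 -.112 .347; python3 w.py w3
```

```text
4.8 [-0.3    0.386  0.556  1.883 -0.248  0.942  0.588] [ 0.5296 -0.1138  0.3474] xaxis 102.48 tilt [-1.5e-03  2.0e-04 -1.0e+00] shift [0.0071 0.0087 0.0019] 0.49748407743039585 0.0 [0.12 0.45 0.49]
n 4383 top z 0.20171709455173273 med [ 0.52974812 -0.10317421  0.20171709] circle ((0.5313682556152344, -0.11238176375627518), 0.021536486223340034) all ((0.5314271450042725, -0.11238141357898712), 0.021500729024410248)
```

>>> {"fn": "move_arm", "kwargs": {
  "rows": [
    [0.007,0.008,0,0,0.5],
    [0.007,0.008,0,0,0.5],
    [0.007,0.008,0,-0.09,0.5],
    [0.007,0.008,0,-0.18,0.5],
    [0.007,0.008,0,-0.26,0.5],
    [0.007,0.008,0,-0.26,0.5],
    [0.007,0.008,0,-0.26,0],
    [0.007,0.008,0,-0.26,0]
  ]
}}

```text
clock: 5.65
tool_pos: [0.5314, -0.1122, 0.3479]
orientation: [1.43, 2.797, 0.0]
ft_force: [0.6, -0.1, 0.3]
opening: 0.495
grip_force: 0.0
```

```bash
python3 st.py .531 -.112 .347; python3 w.py w4
```

```text
5.65 [-0.229  0.375  0.452  1.874 -0.2    0.937  0.94 ] [ 0.5314 -0.1122  0.3479] xaxis 125.82 tilt [ 3.e-04  0.e+00 -1.e+00] shift [ 0.0019 -0.001   0.0047] 0.4954242137863336 0.0 [ 0.63 -0.15  0.29]
n 4086 top z 0.19391115449063903 med [ 0.52517107 -0.10469123  0.19391115] circle ((0.5314548015594482, -0.11226281523704529), 0.021549919620156288) all ((0.5323878526687622, -0.11432816833257675), 0.023865051567554474)
```

The knob top fell 7.8 mm, so the bolt has dropped into the thread. Now lower 8 mm, regrip at 20 N and turn forward, following the pitch.

>>> {"fn": "move_arm", "kwargs": {
  "force": 20,
  "rows": [
    [0.002,0,0.042,0,0],
    [0.002,0,0.042,0,0],
    [0.002,0,0.042,0,0.5],
    [0.002,0,0.042,0,0.5],
    [0.002,0,0.042,0,0.5],
    [0.002,0,0.044,0.09,0.5],
    [0.002,0,0.046,0.18,0.5],
    [0.002,0,0.048,0.27,0.5]
  ]
}}

```text
clock: 6.5
tool_pos: [0.5313, -0.1118, 0.3381]
orientation: [1.99, 2.43, 0.001]
ft_force: [3.0, -0.9, -5.0]
opening: 0.431
grip_force: 20.0
```

>>> {"fn": "move_arm", "kwargs": {
  "rows": [
    [0,0,0.002,0.09,0.5],
    [0,0,0.004,0.18,0.5],
    [0,0,0.006,0.27,0.5],
    [0,0,0.008,0.36,0.5],
    [0,0,0.01,0.45,0.5],
    [0,0,0.012,0.54,0.5],
    [0,0,0.014,0.63,0.5],
    [0,0,0.0165,0.73,0.5]
  ]
}}

```text
clock: 7.3
tool_pos: [0.5317, -0.1121, 0.3351]
orientation: [2.986, 0.972, 0.003]
ft_force: [3.2, -1.6, -5.8]
opening: 0.432
grip_force: 20.0
```

```bash
python3 st.py .531 -.112 .336; python3 w.py w5
```

```text
7.3 [-0.502  0.475  0.862  1.909 -0.439  0.955 -0.376] [ 0.5317 -0.1121  0.3351] xaxis 36.07 tilt [ 0.0022 -0.0011 -1.    ] shift [-0.0027 -0.0024 -0.0048] 0.4323009239702633 19.99192178249359 [ 3.23 -1.62 -5.84]
n 4378 top z 0.18986147129586858 med [ 0.53862068 -0.10838702  0.18986147] circle ((0.530754029750824, -0.1126750037074089), 0.021535377949476242) all ((0.5592562556266785, -0.1323796808719635), 0.053922172635793686)
```

>>> {"fn": "move_arm", "kwargs": {
  "rows": [
    [0,0,0.002,0.09,0.5],
    [0,0,0.004,0.18,0.5],
    [0,0,0.006,0.27,0.5],
    [0,0,0.008,0.36,0.5],
    [0,0,0.01,0.45,0.5],
    [0,0,0.012,0.54,0.5],
    [0,0,0.014,0.62,0.5],
    [0,0,0.015,0.67,0.5]
  ]
}}

```text
clock: 8.15
tool_pos: [0.5316, -0.1126, 0.332]
orientation: [3.071, -0.653, 0.003]
ft_force: [2.4, -5.7, -5.9]
opening: 0.436
grip_force: 20.0
```

```bash
python3 st.py .531 -.112 .333; python3 w.py w6
```

```text
8.15 [-0.649  0.61   1.155  1.922 -0.648  1.045 -1.201] [ 0.5316 -0.1126  0.332 ] xaxis -24.01 tilt [ 0.0015 -0.0026 -1.    ] shift [-0.004  -0.0014 -0.005 ] 0.4360197309134512 19.997547268867493 [ 2.38 -5.67 -5.9 ]
n 4274 top z 0.18682595193967338 med [ 0.53987902 -0.11534193  0.18682595] circle ((0.5308206677436829, -0.1124526783823967), 0.021420512348413467) all ((0.535240888595581, -0.11590676754713058), 0.026944687590003014)
```

Release, wind the wrist back about 215°, and regrip.

>>> {"fn": "move_arm", "kwargs": {
  "rows": [
    [0,0,0,0,-0.3],
    [0,0,0,0,-0.3],
    [0,0,0,0,-0.3],
    [0,0,0,-0.09,-0.3],
    [0,0,0,-0.18,-0.3],
    [0,0,0,-0.27,-0.3],
    [0,0,0,-0.36,-0.3],
    [0,0,0,-0.45,-0.3]
  ]
}}

```text
clock: 9.0
tool_pos: [0.531, -0.1117, 0.332]
orientation: [-3.106, -0.465, -0.0]
ft_force: [0.2, -0.2, -0.1]
opening: 0.647
grip_force: 0.0
```

>>> {"fn": "move_arm", "kwargs": {
  "rows": [
    [0,0,0,-0.09,-0.3],
    [0,0,0,-0.18,-0.3],
    [0,0,0,-0.27,-0.3],
    [0,0,0,-0.36,-0.3],
    [0,0,0,-0.45,-0.3],
    [0,0,0,-0.54,-0.3],
    [0,0,0,-0.63,-0.3],
    [0,0,0,-0.72,-0.3]
  ]
}}

```text
clock: 9.8
tool_pos: [0.5309, -0.1118, 0.3321]
orientation: [-2.374, -2.057, -0.001]
ft_force: [-0.1, 0.1, 0.3]
opening: 0.65
grip_force: 0.0
```

>>> {"fn": "move_arm", "kwargs": {
  "rows": [
    [0,0,0,-0.09,-0.3],
    [0,0,0,-0.18,-0.3],
    [0,0,0,-0.27,-0.3],
    [0,0,0,-0.36,-0.3],
    [0,0,0,-0.45,-0.3],
    [0,0,0,-0.54,-0.3],
    [0,0,0,-0.63,-0.3],
    [0,0,0,-0.72,-0.3]
  ]
}}

```text
clock: 10.6
tool_pos: [0.5309, -0.1119, 0.3321]
orientation: [0.903, 3.009, 0.0]
ft_force: [0.3, 0.3, 0.0]
opening: 0.65
grip_force: 0.0
```

>>> {"fn": "move_arm", "kwargs": {
  "rows": [
    [0,0,0,-0.09,-0.3],
    [0,0,0,-0.18,-0.3],
    [0,0,0,-0.27,-0.3],
    [0,0,0,-0.36,-0.3],
    [0,0,0,-0.45,-0.3],
    [0,0,0,-0.5,-0.3],
    [0,0,0,-0.5,-0.3],
    [0,0,0,-0.5,-0.3]
  ]
}}

```text
clock: 11.4
tool_pos: [0.531, -0.1119, 0.332]
orientation: [-0.303, 3.127, 0.0]
ft_force: [0.4, 0.1, 0.4]
opening: 0.65
grip_force: 0.0
```

```bash
python3 st.py .531 -.112 .331; python3 w.py w7
```

```text
11.4 [-0.005  0.376  0.151  1.875 -0.071  0.895  1.944] [ 0.531  -0.1119  0.332 ] xaxis -168.92 tilt [ 2.e-04  1.e-04 -1.e+00] shift [-0.0001 -0.0004  0.005 ] 0.6495297472057814 0.0 [0.38 0.11 0.43]
n 4010 top z 0.18632976431978182 med [ 0.52133702 -0.11334312  0.18632976] circle ((0.5310885310173035, -0.11315076053142548), 0.021468473598361015) all ((0.5252440571784973, -0.14456531405448914), 0.05182291194796562)
```

View pics/w7.png

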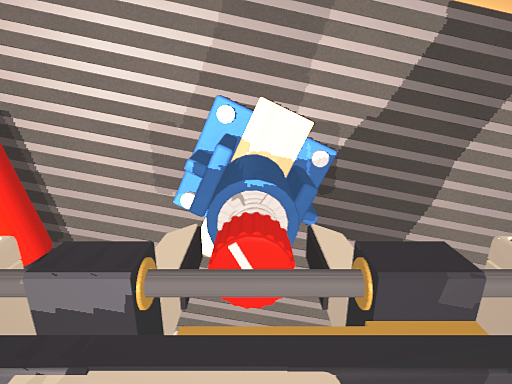

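The knob is upright between the open fingers, with its line at (241,256). Regripping and turning the remaining 210°.

>>> {"fn": "move_arm", "kwargs": {
  "force": 20,
  "rows": [
    [0,0,0.005,0,0.5],
    [0,0,0.005,0,0.5],
    [0,0,0.005,0,0.5],
    [0,0,0.005,0,0.5],
    [0,0,0.005,0,0.5],
    [0,0,0.007,0.09,0.5],
    [0,0,0.009,0.18,0.5],
    [0,0,0.011,0.27,0.5]
  ]
}}

```text
clock: 12.25
tool_pos: [0.5312, -0.1121, 0.3296]
orientation: [0.368, 3.12, -0.0]
ft_force: [1.2, -2.2, -1.7]
opening: 0.433
grip_force: 20.0
```

>>> {"fn": "move_arm", "kwargs": {
  "rows": [
    [0,0,0.002,0.09,0.5],
    [0,0,0.004,0.18,0.5],
    [0,0,0.006,0.27,0.5],
    [0,0,0.008,0.36,0.5],
    [0,0,0.01,0.45,0.5],
    [0,0,0.012,0.54,0.5],
    [0,0,0.014,0.63,0.5],
    [0,0,0.016,0.72,0.5]
  ]
}}

```text
clock: 13.05
tool_pos: [0.5317, -0.1118, 0.3266]
orientation: [1.981, 2.436, 0.001]
ft_force: [3.4, -1.5, -3.3]
opening: 0.437
grip_force: 20.0
```

>>> {"fn": "move_arm", "kwargs": {
  "rows": [
    [0,0,0.002,0.09,0.5],
    [0,0,0.004,0.18,0.5],
    [0,0,0.006,0.27,0.5],
    [0,0,0.008,0.36,0.5],
    [0,0,0.01,0.45,0.5],
    [0,0,0.012,0.54,0.5],
    [0,0,0.014,0.63,0.5],
    [0,0,0.016,0.72,0.5]
  ]
}}

```text
clock: 13.85
tool_pos: [0.5317, -0.1122, 0.3235]
orientation: [2.978, 0.995, 0.002]
ft_force: [2.6, -3.6, -3.9]
opening: 0.43
grip_force: 20.0
```

>>> {"fn": "move_arm", "kwargs": {
  "rows": [
    [0,0,0.002,0.09,0.5],
    [0,0,0.004,0.18,0.5],
    [0,0,0.006,0.27,0.5],
    [0,0,0.008,0.36,0.5],
    [0,0,0.01,0.45,0.5],
    [0,0,0.012,0.54,0.5],
    [0,0,0.014,0.63,0.5],
    [0,0,0.014,0.63,0.5]
  ]
}}

```text
clock: 14.65
tool_pos: [0.5314, -0.112, 0.3204]
orientation: [3.094, -0.533, 0.001]
ft_force: [1.8, -2.3, -0.5]
opening: 0.432
grip_force: 20.0
```

```bash
python3 st.py .531 -.112 .321; python3 w.py w8
```

```text
14.65 [-0.629  0.61   1.116  1.933 -0.648  1.015 -1.129] [ 0.5314 -0.112   0.3204] xaxis -19.54 tilt [ 5.0e-04 -1.7e-03 -1.0e+00] shift [-0.0021  0.0006 -0.0031] 0.43187289869367324 20.00141054391861 [ 1.84 -2.33 -0.5 ]
n 4057 top z 0.175869311855451 med [ 0.5408076  -0.11595078  0.17586931] circle ((0.5313346982002258, -0.11242108047008514), 0.02154185250401497) all ((0.5362793207168579, -0.11448027193546295), 0.02628384530544281)
```

View pics/w8.png

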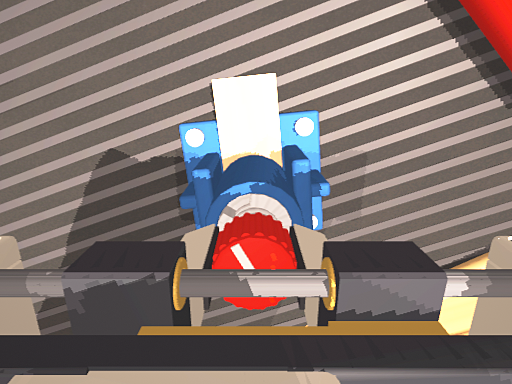

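The knob is still gripped, with its line at (243,258). Total forward turn is 360°, and the lugs are 25.9 mm below the start level. Settling, then handing in.

>>> {"fn": "move_arm", "kwargs": {
  "rows": [
    [0,0,0,0,0.5],
    [0,0,0,0,0.5],
    [0,0,0,0,0.5],
    [0,0,0,0,0.5],
    [0,0,0,0,0.5]
  ]
}}

```text
clock: 15.2
tool_pos: [0.5312, -0.1121, 0.3205]
orientation: [3.097, -0.525, 0.001]
ft_force: [3.2, -5.1, -5.1]
opening: 0.432
grip_force: 20.0
```

```bash
python3 st.py .531 -.112 .321; python3 -c "
from h import *
print(manip.job_done())"
```

```text
15.2 [-0.627  0.608  1.113  1.934 -0.647  1.014 -1.125] [ 0.5312 -0.1121  0.3205] xaxis -19.25 tilt [ 9.e-04 -5.e-04 -1.e+00] shift [-0.0013 -0.0002 -0.0026] 0.43169866392735445 19.999648332595825 [ 3.21 -5.09 -5.07]
the job is handed in; nothing more can be done
None
```

The job is handed in (no verdict was returned): the bolt dropped 7.8 mm after about 1 rad backward, then turned forward about 360° in two grips to 25.9 mm below its start level, and was handed in gripped at 20 N.

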